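# Fit the battery pack in the bench data logger and switch it on

## Task

Get the data logger ready for the lesson: with the fingertips only, press the battery pack down hard in its bay and, keeping it down, push it forward under the steel bridge and its leaf spring until it is fully home against the end of the bay. Then press the round power key all the way in, and let go of it. Never lift or pick up the pack, and leave the things lying around the logger where they are.

Things in the scene. Friction and masses are not known exactly. Their poses are not given: they have to be found in the camera images.
- logger: Bench data logger: grey plastic instrument 220 mm long (own x), 100 wide, 38 high (panel block at the +x end 40), fixed to the bench. Origin: centre of its underside, on the bench top; z up. Own +x runs from the open battery bay to the display and keys: the pack is pushed home along +x. When home, the pack's centre is at x = -8, z = 30 mm in this frame (top touching the bridge).
- bay_stop (a point): End of the battery bay: middle of the end face, logger x = +34 mm, 30 mm above the bench. The bay is a trough open at the top, 60 mm wide between side walls 38 mm high, from a rear wall at logger x = -102 mm to this face, against which the pack's nose stops when home. Axes as the logger.
- bridge (a point): Middle of the lower rear edge (towards the pack) of the steel bridge bar, which crosses the bay at logger x = 0 to 10 mm; 90 mm long (y), underside 40 mm above the bench, top 46 mm (rivets to 49 mm). The nose of the pack must pass under it. Axes as the logger.
- contact_plate (a joint): Sprung level floor of the bay (black, two brass strips) on which the pack lies. 0 = raised (its top 26 mm above the bench), 0.010 = fully down (16 mm). Pushes up with 5 N at 0, rising 0.9 N per mm to 14 N. Raised, the pack's nose stands 6 mm too high and meets the bridge; from just over 0.006 it passes under (0.008 leaves 2 mm of room). With the pack home it stays at about 0.006.
- leaf (a joint): Leaf spring of bright metal, 30 mm wide, fixed to the far side of the bridge and reaching 21 mm past it over the bay, sloping down to +x; its tip rests about 6 mm below the bridge's underside. 0 = at rest; the pack's nose lifts it while sliding under, to about 0.31 rad when home. It presses on the pack with about 5 N and drags.
- press_spot (a point): Spot on the pack's top face to press: middle of the flat area behind the thumb ridge, 18 mm behind the pack's centre. Flat area: pack x = -42 (rear end) to -1 mm. The ridge is a bar across the top at pack x = -1 to +4 mm, 40 mm wide, 4.5 mm high; a finger can push on its rear side. Raised, the top face is 46 mm above the bench. Home, the ridge stops 4 mm short of the bridge.
- pack_mid (a point): Centre of the battery pack, a black slab 84 mm long (own x, nose at +42), 56 wide, 20 thick, about 0.16 kg, lying loose in the bay with its nose to the bridge. This point is 10 mm above its underside. It starts 38 to 52 mm behind its home place.
- key_top (a point): Centre of the top face of the power key, the only round key: a white disc, 19 mm across, standing 6 mm above the panel (top 46 mm above the bench when released), at logger x = +91, y = -24 mm. The other three keys are small flat rectangles that do nothing.
- power_key (a joint): Travel of the power key, straight down: 0 = released, 0.005 = all the way in. Spring 1.5 N at 0, 4 N at 0.005; it comes back by itself.
- petri: Bystander: covered petri dish, 65 mm across, 14 mm high, beside the logger. Origin under its centre.
- dropper: Bystander: brown dropper bottle, 34 mm across, 78 mm high, beside the logger. Origin under its centre.
- forceps: Bystander: steel forceps 133 mm long, lying near the logger. Origin under its centre.
- loupe: Bystander: hand lens 125 mm long, lying near the logger. Origin under its centre.
- lid: Bystander: yellow screw lid, 64 mm across, 18 mm high, near the logger. Origin under its centre.
- marker: Bystander: felt marker 129 mm long, lying on a yellow pad. Origin under its centre.
There are look-alikes about, which are no part of the job. Leave any pink or red look-alike of the part that bears press_spot alone.

How it is judged:
By the outcome, as a careful person would: the job done as asked, in the order asked, and still so for the second after the job is handed in, with the robot touching nothing.
It also fails if it takes over 45 s, if anything falls off the work surface, if the arm or the gripper's body presses on something with over 40 N, if the wrist force passes 120 N, or if a joint passes its speed limit or range.

## Robot

A 7-joint arm with a two-finger parallel gripper is mounted at the origin on the work surface; the furniture and walls round the work are solid. World frame = base frame: x ahead of the robot, y to its left, z up, the work surface at z = 0. Lengths are in m, angles in rad, forces in N, time in s.
With the tool pointing down it reaches from about 0.35 to 0.9 m from the base axis. Payload 7.2 kg.
Tool frame: the origin (TCP) lies at the centre of the arm's flange, where the gripper is bolted on; the fingertips stand 182 mm ahead of it and the grasp point (between the pads) lies 163 mm ahead of it (ctrl.grasp_offset is the z of the grasp point in the tool frame, in m); z points along the fingers, y is the line along which they close (so a half turn about z gives the same grasp; the last joint's range is limited). The gripper opens to 88 mm and grips with 3 to 60 N. Pads are 20 mm wide; open, the fingers measure 115 mm over their backs; the gripper's body (75 mm by 178 mm) begins 61 mm behind the grasp point.
Start: joints at [-0.068, 0.411, -0.013, 1.596, 0.006, 1.134, -0.082], TCP at [0.625, -0, 0.405] pointing down, gripper open.
Joint ranges: [-2.95, 2.95], [-0.29, 1.99], [-1.47, 1.44], [0.14, 2.54], [-1.03, 4.17], [0.13, 1.85], [-2.86, 2.86]. Speed limits (rad/s): [2.39, 2.39, 3.01, 3.01, 3.14, 3.14, 3.14].

## Interface

Orientations are given as a rotation vector (axis times angle).
In Python, from cell import ctrl gives the robot as it stands.
- The arm moves only by the tool play_rows, never from a script. Its arguments are lists of equal length, an entry for each row: "dr": the turn, a rotation vector about the world's x, y, z in degrees, a list of three; "offset": the shift along the world's x, y, z in mm, a list of three; "jaw": the opening in per cent of the stroke, from 0 (shut) to 100 (fully open). In form: {"dr": [[ax, ay, az], ...], "offset": [[tx, ty, tz], ...], "jaw": [jaw, ...]}. A call has 1 to 10 rows; each row is the pose to reach, as a shift and turn from the pose commanded when the call began; what a row does not reach only later rows make up. A row lasts 1/10 s, in which the tool goes at most 50 mm and 8.59 degrees, less where a joint would pass 70% of its speed; a pose out of reach is approached as far as the arm can. A call with a gripper value outside its range is refused whole. The fingers move at their own pace and stop on an object; "newtons" is the grip in N (left out, the last holds). Time passes only in rows, so rows that repeat a pose let the fingers close. It gives the time, the measured TCP pose, the force, the opening and the grip force at its end, in the units of the state.
- ctrl.get_obs(): the state, without advancing time (a new reading comes with each control period).
- ctrl.grab_frame(name): name is "scene" or "side" or "wrist"; returns the picture (420x560x3 uint8, red, green, blue); there is no depth.
- ctrl.get_calibration(name): a dict with "fx", "fy", "cx", "cy" (pixels), "dist_coeffs" ([k1, k2, p1, p2, k3] as OpenCV has them; the pictures are not rectified), "origin" and "rotation" of the camera in the world. Camera axes: x right, y down, z forward; pixel columns grow to the right and rows downward; lengths in m; the calibration is good to about 2 mm. A picture is of the moment at which its call begins: read the wrist's pose just before it. get_calibration takes no time and is no camera call; for the wrist camera it gives the pose at the moment of the call.
- ctrl.job_done(): hands the job in; it is judged then, once.
The state is a dict: "time_s": time; "joints": joint angles; "qvel": joint speeds; "joint_efforts": joint torques, N m; "position": TCP position; "ee_rot": TCP orientation; "ft_force": force on the tool from outside, world axes, zero at the start; "torque": the same for the moment, N m; "finger_gap": opening from 0.0 (shut) to 1.0 (fully open); "grasp_force": force on a finger pad.
Only numpy, scipy, OpenCV 4.12 (cv2) and the standard library are available. Lean on these libraries where they do the work, as an engineer would, in place of code of your own. Each camera call takes 0.05 s, during which the arm holds its last target. There are 200 camera calls.

## Working session

There is one attempt and no reset: what is moved stays moved. The work goes in short steps, Python scripts to look and compute and a tool call to move; the robot and the scene stay as the last step left them, time stands still between calls to the robot, and variables do not carry over. Pictures are saved under pics/ and viewed, at most 11 in all, crops included, and the job is handed in when it is done.

Besides the shell and the picture viewer there is one more tool, called as name(argument=value, ...), one argument or row to a line, values as JSON. play_rows: Moves the arm, as the interface text tells. Its arguments: {"type":"object","properties":{"dr":{"type":"array"},"offset":{"type":"array"},"jaw":{"type":"array"},"newtons":{"type":"number"}},"required":["dr","offset","jaw"]}

```bash
mkdir -p pics
python3 - <<'E'
from cell import ctrl
import cv2
for n in ("scene","side"):
    f=ctrl.grab_frame(n); cv2.imwrite(f"pics/{n}0.png",f[:,:,::-1])
    c=ctrl.get_calibration(n); print(n,c)
print(ctrl.get_obs())
E
```

```text
scene {'fx': 506.67006352163764, 'fy': 506.67006352163764, 'cx': 280.1296722246235, 'cy': 208.01188340414382, 'dist_coeffs': array([0.02169915, 0.        , 0.        , 0.        , 0.        ]), 'origin': array([-0.35096659,  0.78170568,  0.72593757]), 'rotation': array([-1.04590997,  2.18424916, -1.2106915 ])}
side {'fx': 425.4499384831939, 'fy': 425.4499384831939, 'cx': 275.6920476024741, 'cy': 208.44750009002445, 'dist_coeffs': array([-0.13590046,  0.        ,  0.        ,  0.        ,  0.        ]), 'origin': array([0.48161304, 0.91652471, 0.7958631 ]), 'rotation': array([-0.07341849,  2.86361641, -1.26436841])}
{'time_s': 0.1, 'joints': array([-0.06816261,  0.41181581, -0.01271853,  1.59690471,  0.00560352,
        1.13426535, -0.08219254]), 'qvel': array([-5.82115320e-05, -2.41298543e-03, -2.23393603e-03, -2.81249529e-03,
        1.20227987e-03, -2.12593101e-04,  1.88385960e-03]), 'joint_efforts': array([ 1.90722414e-03, -5.89100254e+01,  6.43606726e-01, -2.91709310e+01,
       -5.37973386e-02,  1.45046425e-02,  7.40053088e-05]), 'position': array([ 6.24830591e-01, -3.87335559e-05,  4.03918289e-01]), 'ee_rot': array([-2.22081023e+00, -2.22081346e+00,  1.60979684e-03]), 'ft_force': array([-0.92014317, -0.30682867, -0.65444892]), 'torque': array([ 0.05457045, -0.01415248, -0.01958254]), 'grasp_force': 0.0, 'finger_gap': 1.0002397169434107}
```

View pics/scene0.png

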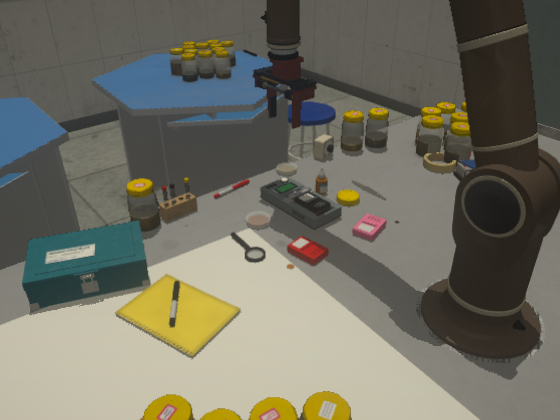

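View pics/side0.png

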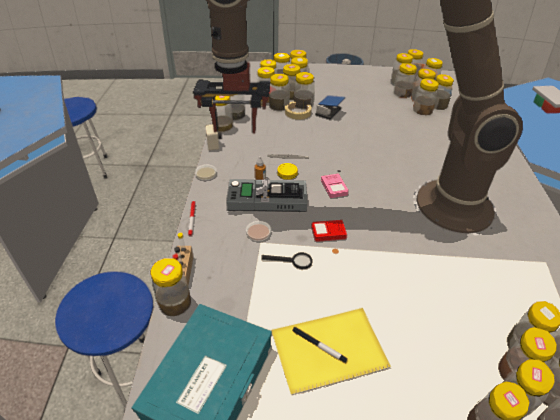

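The logger is at about (300,200) in scene and (267,193) in side. Its display and key are at the far (+x) end, and the round white key is at about (235,183) in side. I'll enlarge both views.

Run:
```python
import cv2
a=cv2.imread("pics/scene0.png")[165:235,245:355]; b=cv2.imread("pics/side0.png")[165:225,215:325]
cv2.imwrite("pics/c1.png",cv2.resize(a,None,fx=7,fy=7,interpolation=cv2.INTER_CUBIC))
cv2.imwrite("pics/c2.png",cv2.resize(b,None,fx=7,fy=7,interpolation=cv2.INTER_CUBIC))
```

```text
(no output)
```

View pics/c1.png

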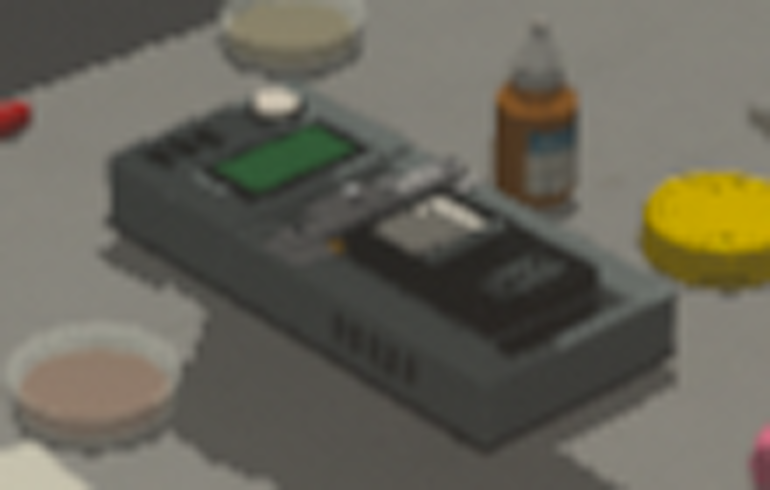

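View pics/c2.png

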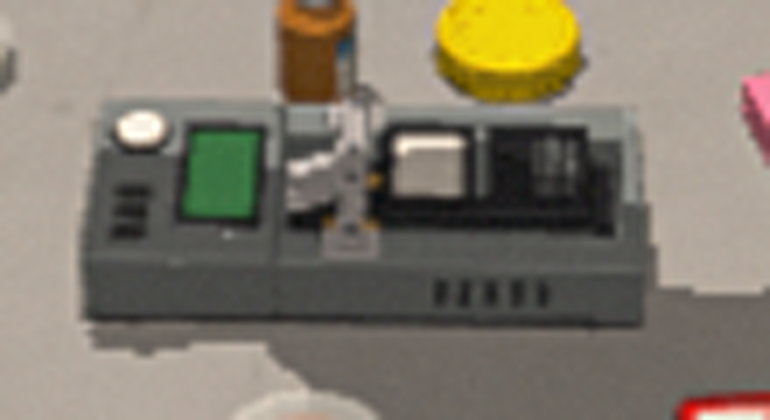

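Side crop: key (141,128), bridge at x≈350, pack from x≈385 to 595, ridge at ≈485. Scene crop: key (275,100), pack rear-top corner at about (597,270). The dropper stands close beside the bridge on the -y side. Next I'll fit the logger pose.

```bash
cat > h.py <<'E'
import cv2,numpy as np
from scipy.spatial.transform import Rotation as R
def proj(c,P):
    Rw=R.from_rotvec(c["rotation"]).as_matrix().T
    K=np.array([[c["fx"],0,c["cx"]],[0,c["fy"],c["cy"]],[0,0,1]])
    return cv2.projectPoints(np.atleast_2d(P).astype(float),cv2.Rodrigues(Rw)[0],-Rw@c["origin"],K,c["dist_coeffs"])[0][:,0]
def ray(c,uv,z):
    K=np.array([[c["fx"],0,c["cx"]],[0,c["fy"],c["cy"]],[0,0,1]])
    p=cv2.undistortPoints(np.array([[uv]],float),K,c["dist_coeffs"])[0,0]
    d=R.from_rotvec(c["rotation"]).apply([*p,1]); return c["origin"]+d*(z-c["origin"][2])/d[2]
def world(q,P): # logger->world, mm
    P=np.atleast_2d(P)/1000; return R.from_euler('z',q[2]).apply(P)+[q[0],q[1],0]
def local(q,W): return R.from_euler('z',-q[2]).apply(np.atleast_2d(W)-[q[0],q[1],0])*1000
E
python3 - <<'E'
from cell import ctrl
from h import *
from scipy.optimize import least_squares
C={n:ctrl.get_calibration(n) for n in("scene","side")}
f=lambda u,v,x0,y0:((u+.5)/7-.5+x0,(v+.5)/7-.5+y0)
S=dict(scene=[((275,98),(91,-24,46)),((487,380),(-110,50,38)),((487,448),(-110,50,0)),((113,165),(110,50,40)),((113,222),(110,50,0)),((672,292),(-110,-50,38)),((672,350),(-110,-50,0))],
 side=[((141,126),(91,-24,46)),((85,262),(110,50,40)),((88,318),(110,50,0)),((645,268),(-110,50,38)),((643,325),(-110,50,0)),((638,108),(-110,-50,38)),((103,103),(110,-50,40))])
O=dict(scene=(245,165),side=(215,165))
def res(q):
    return np.concatenate([(proj(C[n],world(q,[p for _,p in S[n]]))-[f(*u,*O[n]) for u,_ in S[n]]).ravel() for n in S])
s=least_squares(res,[.62,0.1,0],loss='soft_l1');q=s.x;print(q,np.degrees(q[2]));print(np.round(res(q).reshape(-1,2),1))
for n,uv in(("side",(587,128)),("side",(483,160)),("scene",(597,270)),("scene",(490,340)),("side",(600,200))): print(n,uv,local(q,ray(C[n],f(*uv,*O[n]),.046)))
print("key",world(q,(91,-24,46)),"press pack -50",world(q,(-68,0,46)))
c=ctrl.get_calibration("wrist");print(c["fx"],c["origin"],R.from_rotvec(c["rotation"]).as_matrix())
E
```

```text
[0.54147646 0.01339843 0.03501198] 2.006038521744029
[[ 0.3 -0.7]
 [ 0.4 -0.2]
 [-0.   2.7]
 [-1.2 -2.4]
 [-0.8  1.8]
 [ 1.7 -1.4]
 [ 0.9  2.6]
 [-0.  -0.3]
 [-1.2 -0.8]
 [-0.7  2.1]
 [ 0.6  0.1]
 [ 0.1  2.3]
 [ 0.1 -0.2]
 [-0.3 -1.2]]
side (587, 128) [[-87.8099437  -25.49485345  46.        ]]
side (483, 160) [[-46.08551931  -4.34334897  46.        ]]
scene (597, 270) [[-91.61705213 -22.28519285  46.        ]]
scene (490, 340) [[-100.43994182   40.86676675   46.        ]]
side (600, 200) [[-91.6381472   19.01795534  46.        ]]
key [[ 0.63326081 -0.00740142  0.046     ]] press pack -50 [[0.47351814 0.0110181  0.046     ]]
350.1751080949103 [0.62579721 0.07449259 0.38394616] [[ 9.99999116e-01  4.24255616e-04 -1.25997770e-03]
 [ 6.44798338e-05 -9.62078523e-01 -2.72772637e-01]
 [-1.32792281e-03  2.72772314e-01 -9.62077700e-01]]
```

play_rows(
  dr=[
    [0, 0, 0],
    [0, 0, 0],
    [0, 0, 0],
    [0, 0, 0],
    [0, 0, 0],
    [0, 0, 0],
    [0, 0, 0],
  ],
  offset=[
    [-35, 5, -20],
    [-70, 10, -50],
    [-105, 10, -70],
    [-125, 10, -75],
    [-125, 10, -75],
    [-125, 10, -75],
    [-125, 10, -75],
  ],
  jaw=[0, 0, 0, 0, 0, 0, 0],
  newtons=20,
)

```text
time_s: 0.8
position: [0.5013, 0.01, 0.3303]
ee_rot: [2.221, 2.22, 0.002]
ft_force: [-0.7, 0.3, -0.2]
finger_gap: 0.402
grasp_force: 0.0
```

Run:
```python
from cell import ctrl
import cv2,pickle
c=ctrl.get_calibration("wrist");o=ctrl.get_obs()
f=ctrl.grab_frame("wrist");pickle.dump(c,open("w1.pkl","wb"))
cv2.imwrite("pics/w1.png",cv2.resize(f[:,:,::-1],(784,588),interpolation=cv2.INTER_CUBIC))
print(o["time_s"],o["position"],o["ee_rot"],o["finger_gap"],o["ft_force"])
```

```text
0.8 [0.50130232 0.01000958 0.33029431] [2.22077839 2.22034874 0.00238579] 0.4021121321642536 [-0.74804079  0.25264177 -0.1580872 ]
```

View pics/w1.png

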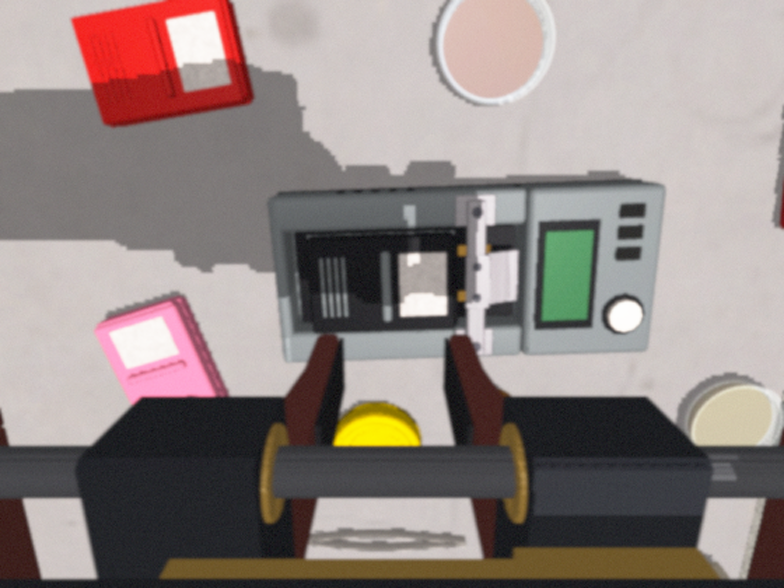

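The wrist view shows the logger clearly, at 1.4x scale: key (625,315), ridge x≈387 from y≈250 to 320, bridge rear edge x≈467. I'll refit using this view.

Run:
```python
from h import *
import pickle
from scipy.optimize import least_squares
c=pickle.load(open("w1.pkl","rb"))
f=lambda u,v:((u+.5)/1.4-.5,(v+.5)/1.4-.5)
S=[((625,315),(91,-24,46)),((270,198),(-110,50,38)),((289,361),(-110,-50,38)),((664,186),(110,50,40)),((650,352),(110,-50,40)),((467,197),(0,45,46)),((469,353),(0,-45,46))]
res=lambda q:(proj(c,world(q,[p for _,p in S]))-[f(*u) for u,_ in S]).ravel()
q=least_squares(res,[.54,.013,.035],loss='soft_l1').x;print(q,np.degrees(q[2]));print(np.round(res(q).reshape(-1,2),1))
for n,uv,z in(("ridge",(382,252),.0505),("ridge",(382,320),.0505),("ridgefront",(392,285),.0505),("rear",(300,235),.046),("rear",(314,331),.046)): print(n,local(q,ray(c,f(*uv),z)))
for n,p in(("key",(91,-24,46)),("press",(-18-52,0,46)),("stop",(34,0,30))):print(n,world(q,p))
np.save("q.npy",q)
```

```text
[0.54415473 0.01319648 0.03598573] 2.061830170689018
[[ 1.5  0.1]
 [-3.5 -1.8]
 [-4.4  1.5]
 [ 4.4 -3.7]
 [ 0.3  0. ]
 [ 0.7  1.3]
 [-1.3  1.2]]
ridge [[-46.92327768  18.71979946  50.5       ]]
ridge [[-48.57850892 -20.17589178  50.5       ]]
ridgefront [[-4.22100292e+01  2.37517266e-02  5.05000000e+01]]
rear [[-91.23097156  28.82455864  46.        ]]
rear [[-88.0966363  -27.04521088  46.        ]]
key [[ 0.63595928 -0.00751399  0.046     ]]
press [[0.47420005 0.01067802 0.046     ]]
stop [[0.57813271 0.01441973 0.03      ]]
```

play_rows(
  dr=[
    [0, 0, 2],
    [0, 0, 2],
    [0, 0, 2],
    [0, 0, 2],
    [0, 0, 2],
    [0, 0, 2],
  ],
  offset=[
    [-22, 1, -10],
    [-22, 1, -40],
    [-22, 1, -70],
    [-22, 1, -82],
    [-22, 1, -82],
    [-22, 1, -82],
  ],
  jaw=[0, 0, 0, 0, 0, 0],
)

```text
time_s: 1.45
position: [0.4788, 0.011, 0.2483]
ee_rot: [2.182, 2.26, 0.001]
ft_force: [-0.2, -0.2, 0.3]
finger_gap: 0.007
grasp_force: 0.0
```

Run:
```python
from cell import ctrl
import cv2,pickle
c=ctrl.get_calibration("wrist");o=ctrl.get_obs()
f=ctrl.grab_frame("wrist");pickle.dump(c,open("w2.pkl","wb"))
s=ctrl.grab_frame("side")
w=cv2.resize(f[100:400,80:480,::-1],(600,450),interpolation=cv2.INTER_CUBIC)
s=cv2.resize(s[130:220,250:290,::-1],(200,450),interpolation=cv2.INTER_CUBIC)
cv2.imwrite("pics/w2.png",cv2.hconcat([w,s]))
print(o)
```

```text
{'time_s': 1.45, 'joints': array([-0.08592747,  0.37676248, -0.04657693,  2.09469635,  0.02762093,
        0.67013696, -0.11605025]), 'qvel': array([ 4.61151485e-04, -2.27376018e-02,  1.26488383e-03, -4.75921097e-03,
        1.49196530e-03, -8.97168312e-04, -1.34622550e-06]), 'joint_efforts': array([-3.04301642e-02, -4.60545015e+01,  2.51408117e-01, -1.93915540e+01,
       -3.24447441e-02, -1.69308978e-02, -2.60565081e-03]), 'position': array([0.47875252, 0.01104297, 0.24825579]), 'ee_rot': array([2.18216588e+00, 2.25952953e+00, 6.57019443e-04]), 'ft_force': array([-0.21173418, -0.15129388,  0.30942554]), 'torque': array([ 0.03370357, -0.01505851,  0.0160084 ]), 'grasp_force': 0.0, 'finger_gap': 0.006523444165711605}
```

View pics/w2.png

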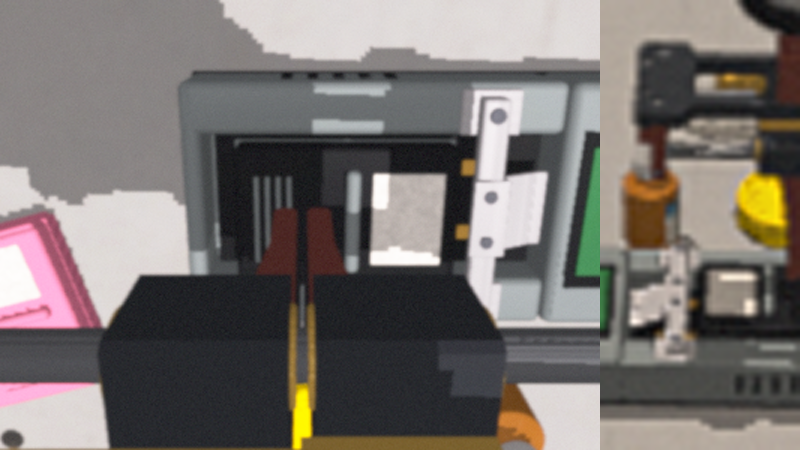

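The shut fingers are above the flat area behind the ridge, with the ridge just ahead of them. Next I press down.

play_rows(
  dr=[
    [0, 0, 0],
    [0, 0, 0],
    [0, 0, 0],
    [0, 0, 0],
    [0, 0, 0],
    [0, 0, 0],
  ],
  offset=[
    [0, 0, -10],
    [0, 0, -18],
    [0, 0, -22],
    [0, 0, -25],
    [0, 0, -27],
    [0, 0, -27],
  ],
  jaw=[0, 0, 0, 0, 0, 0],
)

```text
time_s: 2.15
position: [0.4782, 0.011, 0.2208]
ee_rot: [2.182, 2.26, 0.0]
ft_force: [-1.2, -0.1, 10.1]
finger_gap: 0.005
grasp_force: 4.8
```

play_rows(
  dr=[
    [0, 0, 0],
    [0, 0, 0],
    [0, 0, 0],
    [0, 0, 0],
  ],
  offset=[
    [0, 0, -2],
    [0, 0, -4],
    [0, 0, -4],
    [0, 0, -4],
  ],
  jaw=[0, 0, 0, 0],
)

```text
time_s: 2.55
position: [0.4781, 0.011, 0.2179]
ee_rot: [2.182, 2.26, 0.0]
ft_force: [-5.2, 0.9, 20.2]
finger_gap: 0.008
grasp_force: 10.4
```

play_rows(
  dr=[
    [0, 0, 0],
    [0, 0, 0],
    [0, 0, 0],
    [0, 0, 0],
    [0, 0, 0],
    [0, 0, 0],
    [0, 0, 0],
    [0, 0, 0],
  ],
  offset=[
    [3, 0.1, 0],
    [7, 0.2, 0],
    [11, 0.4, 0],
    [15, 0.5, 0],
    [19, 0.7, 0],
    [23, 0.8, 0],
    [27, 1.0, 0],
    [30, 1.1, 0],
  ],
  jaw=[0, 0, 0, 0, 0, 0, 0, 0],
)

```text
time_s: 3.35
position: [0.5042, 0.0118, 0.2178]
ee_rot: [-2.178, -2.255, 0.013]
ft_force: [-23.4, -1.1, 43.1]
finger_gap: 0.005
grasp_force: 21.7
```

play_rows(
  dr=[
    [0, 0, 0],
    [0, 0, 0],
    [0, 0, 0],
    [0, 0, 0],
  ],
  offset=[
    [0, 0, 2],
    [3, 0.1, 2.5],
    [6, 0.2, 2.5],
    [8, 0.3, 2.5],
  ],
  jaw=[0, 0, 0, 0],
)

```text
time_s: 3.75
position: [0.5145, 0.0124, 0.2189]
ee_rot: [-2.18, -2.258, 0.006]
ft_force: [-8.4, 0.4, 10.2]
finger_gap: 0.007
grasp_force: 5.4
```

Run:
```python
from cell import ctrl
import cv2,pickle
c=ctrl.get_calibration("wrist");o=ctrl.get_obs()
f=ctrl.grab_frame("wrist");pickle.dump(c,open("w3.pkl","wb"))
w=cv2.resize(f[130:330,150:416,::-1],(798,600),interpolation=cv2.INTER_CUBIC)
cv2.imwrite("pics/w3.png",w)
print(o["position"],o["ft_force"],o["torque"],o["ee_rot"])
```

```text
[0.51446548 0.0123507  0.21892628] [-8.37172541  0.38809682 10.15104458] [-0.02397947  1.96391678 -0.01709014] [-2.18011093 -2.25763254  0.0057249 ]
```

View pics/w3.png

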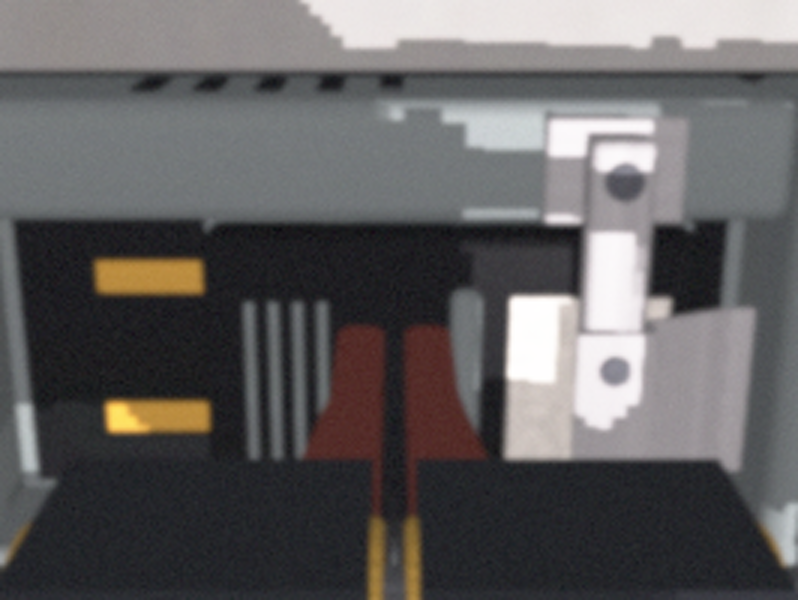

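The nose is under the bridge and the leaf. The ridge front (484) is still about 16 mm from the bridge edge (583), and home is 4 mm, so I keep pushing with the fingers on the ridge.

play_rows(
  dr=[
    [0, 0, 0],
    [0, 0, 0],
    [0, 0, 0],
    [0, 0, 0],
    [0, 0, 0],
  ],
  offset=[
    [2, 0.1, -1],
    [5, 0.2, -1],
    [7, 0.3, -1],
    [9, 0.3, -1],
    [10, 0.3, -1],
  ],
  jaw=[0, 0, 0, 0, 0],
)

```text
time_s: 4.3
position: [0.5219, 0.0125, 0.2182]
ee_rot: [-2.177, -2.254, 0.014]
ft_force: [-18.7, -1.0, 26.0]
finger_gap: 0.005
grasp_force: 14.4
```

play_rows(
  dr=[
    [0, 0, 0],
    [0, 0, 0],
    [0, 0, 0],
    [0, 0, 0],
  ],
  offset=[
    [1, 0, 1],
    [3, 0.1, 1.5],
    [5, 0.2, 1.5],
    [5, 0.2, 1.5],
  ],
  jaw=[0, 0, 0, 0],
)

```text
time_s: 4.7
position: [0.5273, 0.0127, 0.2184]
ee_rot: [-2.177, -2.254, 0.014]
ft_force: [-14.0, -1.1, 12.9]
finger_gap: 0.004
grasp_force: 10.4
```

play_rows(
  dr=[
    [0, 0, 0],
    [0, 0, 0],
    [0, 0, 0],
    [0, 0, 0],
  ],
  offset=[
    [2, 0.1, 0],
    [4, 0.1, 0],
    [5, 0.2, 0],
    [5, 0.2, 0],
  ],
  jaw=[0, 0, 0, 0],
)

```text
time_s: 5.1
position: [0.529, 0.0127, 0.2182]
ee_rot: [-2.173, -2.25, 0.025]
ft_force: [-29.7, -0.5, 28.5]
finger_gap: 0.006
grasp_force: 18.3
```

Run:
```python
from cell import ctrl
import cv2,pickle
c=ctrl.get_calibration("wrist");o=ctrl.get_obs()
f=ctrl.grab_frame("wrist");pickle.dump(c,open("w4.pkl","wb"))
w=cv2.resize(f[130:330,150:416,::-1],(798,600),interpolation=cv2.INTER_CUBIC)
cv2.imwrite("pics/w4.png",w)
print(o["position"],o["ft_force"],o["torque"],o["ee_rot"])
```

```text
[0.52900453 0.01274837 0.21819176] [-29.6556309   -0.49999489  28.49363993] [-0.10096915  6.78374832  0.10123904] [-2.17278873 -2.2499638   0.02466411]
```

View pics/w4.png

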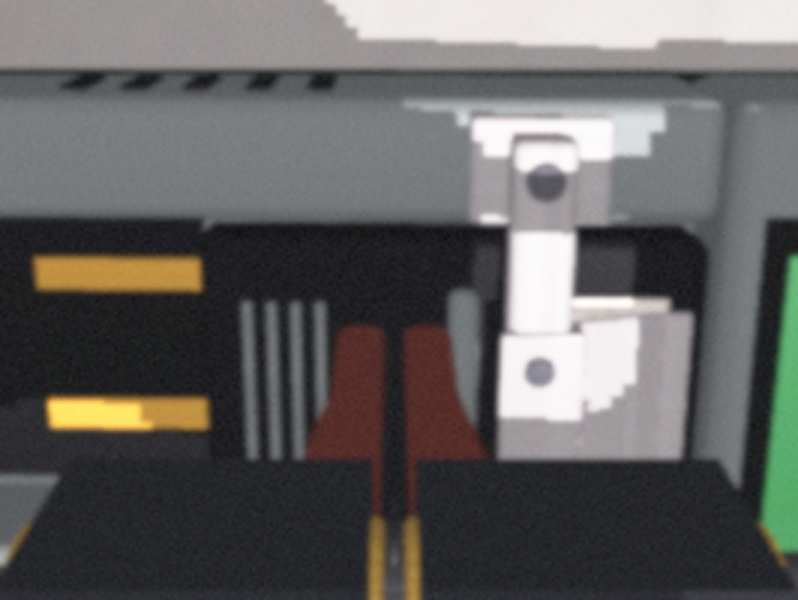

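The ridge is about 4 mm from the bridge, the nose is at the end wall, and the motion has stalled at 30 N, so the pack looks home. One confirming push.

play_rows(
  dr=[
    [0, 0, 0],
    [0, 0, 0],
    [0, 0, 0],
  ],
  offset=[
    [1, 0, 1],
    [2, 0.1, 1],
    [2, 0.1, 1],
  ],
  jaw=[0, 0, 0],
)

```text
time_s: 5.45
position: [0.5298, 0.0128, 0.2183]
ee_rot: [-2.171, -2.248, 0.029]
ft_force: [-32.6, -0.1, 25.6]
finger_gap: 0.006
grasp_force: 20.4
```

play_rows(
  dr=[
    [0, 0, 0],
    [0, 0, 0],
    [0, 0, 0],
    [0, 0, 0],
    [0, 0, 0],
  ],
  offset=[
    [-2, -0.1, 1],
    [-4, -0.1, 1],
    [-5, -0.2, 2],
    [-5, -0.2, 3],
    [-5, -0.2, 3],
  ],
  jaw=[0, 0, 0, 0, 0],
)

```text
time_s: 5.95
position: [0.5283, 0.0126, 0.2208]
ee_rot: [-2.176, -2.253, 0.017]
ft_force: [-12.9, -0.5, -2.0]
finger_gap: 0.005
grasp_force: 7.1
```

play_rows(
  dr=[
    [0, 0, 0],
    [0, 0, 0],
    [0, 0, 0],
    [0, 0, 0],
    [0, 0, 0],
    [0, 0, 0],
    [0, 0, 0],
  ],
  offset=[
    [-2, -0.1, 0],
    [-4, -0.1, 1],
    [-5, -0.1, 3],
    [-5, -0.1, 10],
    [-5, -0.1, 25],
    [-5, -0.1, 45],
    [-5, -0.1, 45],
  ],
  jaw=[0, 0, 0, 0, 0, 0, 0],
)

```text
time_s: 6.65
position: [0.5296, 0.013, 0.2716]
ee_rot: [2.18, 2.257, 0.008]
ft_force: [0.8, 0.3, 0.3]
finger_gap: 0.002
grasp_force: 0.0
```

Run:
```python
from cell import ctrl
import cv2
from h import *
c=ctrl.get_calibration("wrist");o=ctrl.get_obs()
f=ctrl.grab_frame("wrist")
w=cv2.resize(f[130:330,150:416,::-1],(798,600),interpolation=cv2.INTER_CUBIC)
cv2.imwrite("pics/w5.png",w)
q=np.load("q.npy")
P=lambda L:np.round((proj(c,world(q,L))-[150,130]+.5)*3-.5)
print(o["position"],o["ft_force"],o["ee_rot"])
print("home: ridge rear/front, bridge rear top, stop-top",P([(-9,0,44.5),(-4,0,44.5),(0,30,46),(34,20,40),(-50,0,40)]))
print(world(q,(91,-24,46)))
```

```text
[0.52961793 0.01303256 0.27163962] [0.75013254 0.25269026 0.33284149] [2.1796315  2.25687688 0.00752319]
home: ridge rear/front, bridge rear top, stop-top [[409. 299.]
 [433. 299.]
 [454. 160.]
 [615. 200.]
 [216. 292.]]
[[ 0.63595928 -0.00751399  0.046     ]]
```

View pics/w5.png

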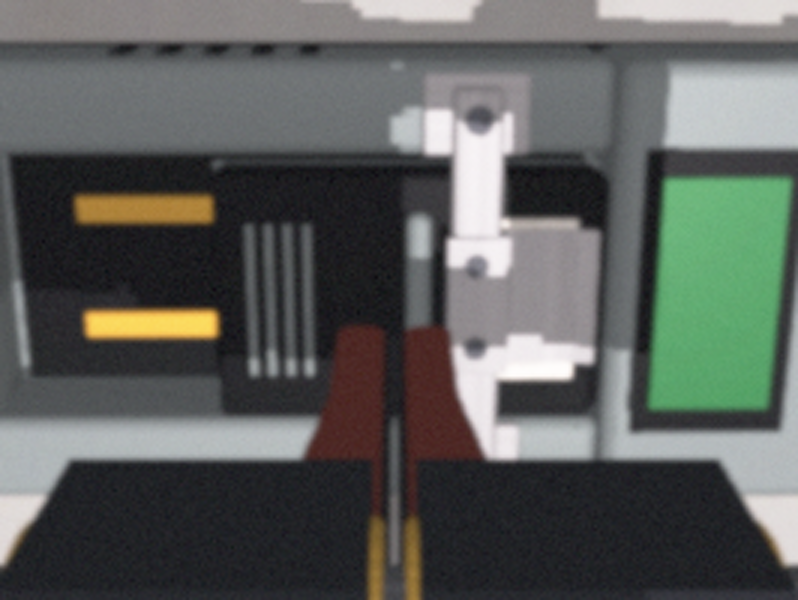

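The pack is home: the ridge is at 406–431 against a predicted 409–433, and the nose is at the end wall. Now I move over the key.

play_rows(
  dr=[
    [0, 0, 0],
    [0, 0, 0],
    [0, 0, 0],
    [0, 0, 0],
    [0, 0, 0],
    [0, 0, 0],
    [0, 0, 0],
  ],
  offset=[
    [30, -6, 0],
    [65, -12, 0],
    [95, -18, 0],
    [106, -20, 0],
    [106, -20, -20],
    [106, -20, -36],
    [106, -20, -36],
  ],
  jaw=[0, 0, 0, 0, 0, 0, 0],
)

```text
time_s: 7.4
position: [0.6323, -0.0068, 0.2296]
ee_rot: [-2.179, -2.258, 0.006]
ft_force: [-0.2, 0.0, 0.5]
finger_gap: -0.0
grasp_force: 0.0
```

Run:
```python
from cell import ctrl
import cv2
o=ctrl.get_obs()
f=ctrl.grab_frame("wrist"); s=ctrl.grab_frame("side"); n=ctrl.grab_frame("scene")
w=cv2.resize(f[130:330,180:380,::-1],(400,400),interpolation=cv2.INTER_CUBIC)
s=cv2.resize(s[150:220,210:280,::-1],(400,400),interpolation=cv2.INTER_CUBIC)
cv2.imwrite("pics/w6.png",cv2.hconcat([w,s]))
print(o["position"],o["ft_force"],o["ee_rot"])
```

```text
[ 0.63226664 -0.00684875  0.229551  ] [-0.24745253  0.04307986  0.51416254] [-2.17905068 -2.25757873  0.00615177]
```

View pics/w6.png

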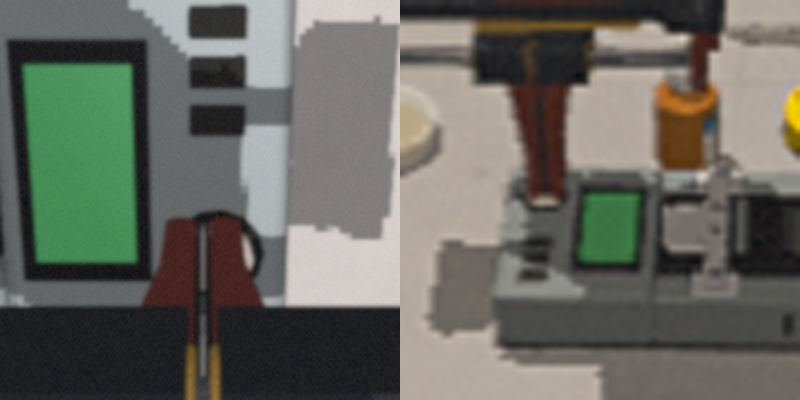

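The key sticks out about 4 mm to the +x side of the fingertips, and y is aligned. I shift by +4 and press.

play_rows(
  dr=[
    [0, 0, 0],
    [0, 0, 0],
    [0, 0, 0],
    [0, 0, 0],
    [0, 0, 0],
    [0, 0, 0],
  ],
  offset=[
    [4, 0, 1],
    [4, 0, 1],
    [4, 0, -2],
    [4, 0, -5],
    [4, 0, -7],
    [4, 0, -7],
  ],
  jaw=[0, 0, 0, 0, 0, 0],
)

```text
time_s: 8.15
position: [0.6381, -0.0071, 0.2256]
ee_rot: [2.182, 2.26, 0.0]
ft_force: [-0.0, 0.4, 3.1]
finger_gap: 0.007
grasp_force: 1.3
```

play_rows(
  dr=[
    [0, 0, 0],
    [0, 0, 0],
    [0, 0, 0],
    [0, 0, 0],
  ],
  offset=[
    [-1.5, 0, -2],
    [-1.5, 0, -4],
    [-1.5, 0, -4],
    [-1.5, 0, -4],
  ],
  jaw=[0, 0, 0, 0],
)

```text
time_s: 8.55
position: [0.6371, -0.0071, 0.2228]
ee_rot: [2.181, 2.259, 0.003]
ft_force: [2.2, 0.3, 8.1]
finger_gap: 0.008
grasp_force: 4.3
```

play_rows(
  dr=[
    [0, 0, 0],
    [0, 0, 0],
    [0, 0, 0],
    [0, 0, 0],
    [0, 0, 0],
    [0, 0, 0],
    [0, 0, 0],
    [0, 0, 0],
    [0, 0, 0],
  ],
  offset=[
    [0, 0, -1.5],
    [0, 0, -1.5],
    [0, 0, -1.5],
    [0, 0, 5],
    [0, 0, 20],
    [0, 0, 50],
    [0, 0, 80],
    [0, 0, 80],
    [0, 0, 80],
  ],
  jaw=[0, 0, 0, 0, 0, 0, 0, 0, 0],
)

```text
time_s: 9.45
position: [0.6362, -0.0071, 0.3023]
ee_rot: [2.182, 2.26, 0.001]
ft_force: [-0.4, 0.3, -0.6]
finger_gap: 0.005
grasp_force: 0.0
```

Run:
```python
from cell import ctrl
import cv2
o=ctrl.get_obs()
f=ctrl.grab_frame("wrist"); s=ctrl.grab_frame("side")
w=cv2.resize(f[:,:,::-1],(400,300),interpolation=cv2.INTER_AREA)
s=cv2.resize(s[150:217,205:295,::-1],(400,300),interpolation=cv2.INTER_CUBIC)
cv2.imwrite("pics/w7.png",cv2.hconcat([w,s]))
print(o["position"],o["ft_force"],o["time_s"])
```

```text
[ 0.63623877 -0.00713183  0.30228936] [-0.3555497   0.34394809 -0.57711977] 9.45
```

View pics/w7.png

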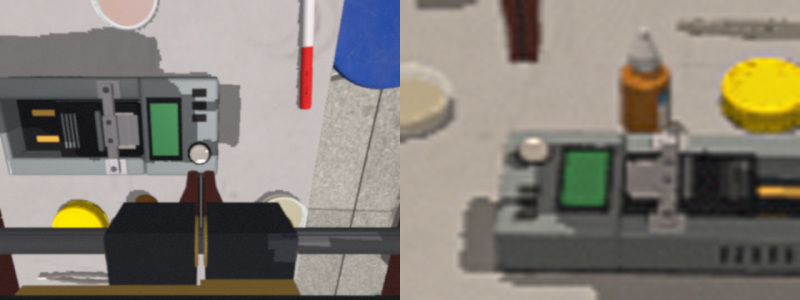

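The pack is still home under the bridge, the key has been released, and the bystanders are where they were.

```bash
python3 -c "
from cell import ctrl
print(ctrl.job_done())"
```

```text
the job is handed in; nothing more can be done
None
```

The battery pack is fully home under the bridge, the power key was pressed all the way in and let go, nothing else was touched, and the job was handed in at about 9.5 s; no verdict was returned.

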